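# Match the inlet cover's hinge to the chromatograph module and hold it ready for the pin

## Robot

A 6-joint arm with a two-finger parallel gripper is mounted at the origin on the work surface. World frame = base frame: x ahead of the robot, y to its left, z up, the work surface at z = 0. Lengths are in m, angles in degrees, forces in N, time in s.
With the tool pointing down it reaches from about 0.3 to 0.75 m from the base axis. Payload 8.5 kg.
Tool frame: the origin (TCP) lies at the very end of the fingers, on their centre line; the grasp point (between the pads) lies 19 mm behind it (env.tcp_to_grasp is the distance from the TCP to the grasp point, in m); z points along the fingers, y is the line along which they close (so a half turn about z gives the same grasp; the last joint's range is limited). The gripper opens to 85 mm and grips with 20 to 120 N. Pads are 22 mm wide; open, the fingers measure 114 mm over their backs; the gripper's body (76 mm by 85 mm) begins 54 mm behind the grasp point. The pads swing forward as they close: fully open they stand 13 mm farther back than shut.
Start: joints at [-87.68, 21.807, 74.336, -0, 83.858, -12.336], TCP at [0.139, -0.532, 0.231] pointing down, gripper open.
Joint ranges: [-178.18, 178.18], [-50.72, 133.34], [12.68, 142.11], [-81.47, 261.47], [9.98, 163.14], [-165.26, 165.26]. Speed limits (degrees/s): [136.94, 136.94, 180, 180, 180, 180].

## Interface

Orientations are given as a 3x3 rotation matrix whose columns are the frame's x, y, z axes.
In Python, from rig import status, get_image, env gives the robot as it stands.
- The arm moves only by the shell command python3 -m handwheel 'ROWS' [FORCE]. ROWS is text: rows parted by semicolons, each of 7 numbers parted by spaces: the shift along the world's x, y, z in cm, then the turn, a rotation vector about the world's x, y, z in degrees, then the opening, from 0 (shut) to 1 (fully open). In form: dx dy dz wx wy wz gripper; .... A call has 1 to 8 rows; each row is the pose to reach, as a shift and turn from the pose commanded when the call began; what a row does not reach only later rows make up. A row lasts 1/12 s, in which the tool goes at most 41.7 mm and 7.16 degrees, less where a joint would pass 70% of its speed; a pose out of reach is approached as far as the arm can. A call with a gripper value outside its range is refused whole. The fingers move at their own pace and stop on an object; FORCE is the grip in N (left out, the last holds). Time passes only in rows, so rows that repeat a pose let the fingers close. It gives the time, the measured TCP pose, the force, the opening and the grip force at its end, in the units of the state.
- status.observe(): the state, without advancing time (a new reading comes with each control period).
- get_image(name): name is "scene" or "top" or "wrist"; returns a dict with "color" (384x512x3 uint8, red, green, blue), "vertical_fov" (degrees; the focal length in pixels is half the picture's height over the tangent of half this angle, whatever the lens; pixels are square), "cx", "cy" (the principal point, pixels), "k1" (the pictures are not rectified: a ray, as slopes to the right and down, at radius r is drawn at 1 + k1 r^2 times it, then the intrinsics apply), "xyz" and "orientation" of the camera in the world. Camera axes: x right, y down, z forward; pixel columns grow to the right and rows downward; lengths in m; the calibration is good to about 2 mm. A picture is of the moment at which its call begins. There is no depth.
- env.close_job(): hands the job in; it is judged then, once.
The state is a dict: "time_s": time; "q": joint angles; "qvel": joint speeds; "joint_efforts": joint torques, N m; "position": TCP position; "tool_rot": TCP orientation; "ft_force": force on the tool from outside, world axes, zero at the start; "wrist_torque": the same for the moment, N m; "grip_width": finger opening in m; "gripper_force": force on a finger pad.
Only numpy, scipy, OpenCV 4.12 (cv2) and the standard library are available. Lean on these libraries where they do the work, as an engineer would, in place of code of your own. Each camera call takes 0.05 s, during which the arm holds its last target. There are 200 camera calls.

## Task

Flip the blue lever on the white inlet module all the way over, so that the brass hinge pin is drawn out of the gap between the two steel knuckles. Then take the loose white cover by its black handle and bring its brass knuckle down into that gap, the cover level and the three knuckle holes lined up for the pin, without forcing it. Finish while holding it there: do not let go, and leave the vial rack, wrench and bottle where they are.

Things in the scene. Friction and masses are not known exactly. Their poses are not given: they have to be found in the camera images.
- hinge (a point): Point on the module's hinge axis midway between its two steel knuckles, 90 mm above the bench. Axes: y along the hinge axis (towards the lever), z up, x level, into the module (robot's side: -x). Knuckles: tubes 20 mm outside, 12 mm bore, 18 mm long; 35 mm gap between them, open above and to -x. Under the gap a ledge, top 12.5 mm below the axis; white face 12 mm behind the axis (+x).
- lever (a joint): Blue-gripped lever, 90 mm long, swinging in the upright plane x = 0 of point hinge, about a pivot 110 mm along +y and 36 mm below that point. 0 = leans 0.7 rad from vertical towards the knuckles (pin in the gap); 1.4 = stop, leans 0.7 rad away (+y of hinge; pin out). Bar 10 mm thick, its outer 35 mm a grip 16 mm thick. Stays where left; about 2 N at the tip moves it.
- lever_tip (a point): Outer end of the lever's blue grip, on its centre line (the round end goes 8 mm further). Moves with the lever.
- pin (a joint): How far (m) the brass pin, 8 mm thick with tapered nose, is drawn out along +y of hinge. Geared to the lever, 0.043 m per rad. 0: crosses the gap and keeps a knuckle out, nose 30 mm on the -y side of point hinge; 0.060: fully drawn, nose 30 mm on the +y side. Its carrier stands 68 to 94 mm (pin in) or 128 to 154 mm (out) along +y.
- cover_handle (a point): Centre of the loose cover's black handle, an upright block 16 mm thick (cover x), 44 mm long (y); its top is 23 mm above this point, the plate's underside 28 mm below. Grip it across the 16 mm. Axes are the cover's: x towards its brass knuckle, y along the bore, z up. Plate: 6 mm thick, 64 mm wide (y), 60 mm behind to 55 mm in front. Weighs 0.15 to 0.27 kg, lies flat on the bench.
- cover_bore (a point): Centre of the cover's brass knuckle: a tube 20 mm outside, 12 mm bore, 30 mm long (cover y), on a 30 mm wide tongue of the plate. It lies 70 mm in front (+x) of point cover_handle, 18 mm below it, 10 mm above the plate's underside. It must come to point hinge with the same axes. Cover and vial rack may swap places (left or right).
- vials_mid (a point): Middle of the bystanding blue vial rack, 130 x 56 mm, 42 mm tall; this point is 18 mm above the bench.
- wrench: Bystanding steel wrench lying on the bench, 130 mm long along its x; origin on its underside at the middle.
- bottle: Bystanding amber bottle, 54 mm thick and 90 mm tall, standing; origin at the centre of its underside.
- module: Fixed white inlet module, a box 170 mm wide and deep behind the hinge, top 88 mm above the bench (two low port nuts on it reach 102 mm). Origin on the bench straight below point hinge, same axes: place and yaw change from run to run. A black lever bracket stands on its +y side.
Things that resemble listed ones, but are neither listed nor needed, are in the scene too. Of the things that look like the part that bears cover_handle, take the one that is farthest to the robot's left at the start.

How it is judged:
By the outcome, as a careful person would: the job done as asked, in the order asked, and still so for the second after the job is handed in, while the arm keeps its last pose, push and grip.
It also fails if it takes over 58 s, if anything falls off the work surface, if the arm or the gripper's body presses on something with over 40 N, if the wrist force passes 120 N, or if a joint passes its speed limit or range.

## Working session

There is one attempt and no reset: what is moved stays moved. The work goes in short steps, Python scripts to look and compute and a shell command to move; the robot and the scene stay as the last step left them, time stands still between calls to the robot, and variables do not carry over. Pictures are saved under pics/ and viewed, at most 10 in all, crops included, and the job is handed in when it is done.

```bash
mkdir -p pics; ls
cat > h.py <<'E'
import numpy as np, cv2
from rig import status, get_image, env
def save(im,n,crop=None,scale=1):
    c=im["color"][...,::-1]
    if crop: c=c[crop[1]:crop[3],crop[0]:crop[2]]
    cv2.imwrite("pics/"+n+".png",cv2.resize(c,None,fx=scale,fy=scale,interpolation=cv2.INTER_CUBIC))
def K(im):
    f=192/np.tan(np.radians(im["vertical_fov"])/2)
    return np.array([[f,0,im["cx"]],[0,f,im["cy"]],[0,0,1.]]),np.array([im["k1"],0,0,0.])
def ray(im,uv):
    k,d=K(im); p=cv2.undistortPoints(np.array(uv,float).reshape(-1,1,2),k,d).reshape(-1,2)
    r=np.c_[p,np.ones(len(p))]@np.array(im["orientation"]).T
    return np.array(im["xyz"]),r
def onplane(im,uv,z):
    o,r=ray(im,uv); return o+r*((z-o[2])/r[:,2])[:,None]
def proj(im,P):
    R=np.array(im["orientation"]); q=(np.atleast_2d(P)-np.array(im["xyz"]))@R
    k,d=K(im); return cv2.projectPoints(q,np.zeros(3),np.zeros(3),k,d)[0].reshape(-1,2)
def tri(ims,uvs):
    A=np.zeros((3,3));b=np.zeros(3)
    for im,uv in zip(ims,uvs):
        o,r=ray(im,[uv]);r=r[0]/np.linalg.norm(r[0]);M=np.eye(3)-np.outer(r,r);A+=M;b+=M@o
    return np.linalg.solve(A,b)
E
python3 - <<'E'
from h import *
import pickle
d={}
for n in("scene","top","wrist"):
    im=get_image(n); d[n]=im; print(n,im["vertical_fov"],im["cx"],im["cy"],im["k1"],np.round(im["xyz"],3),np.round(im["orientation"],2).tolist())
    save(im,n+"0",None,1.5)
pickle.dump(d,open("d0.pkl","wb"))
E
```

```text
pics
scene 51.8413437451897 260.87192181091143 192.80468592282978 0.020503651407622035 [1.14  0.579 0.769] [[-0.68, 0.45, -0.58], [0.73, 0.44, -0.52], [0.02, -0.78, -0.63]]
top 50.266512847505815 259.01249927028107 190.3647237260778 -0.14107250687959066 [0.346 0.035 1.354] [[-0.01, -0.99, 0.14], [-1.0, 0.01, -0.01], [0.0, -0.14, -0.99]]
wrist 60.77446802144123 255.96581009579273 191.8231711588843 0.03261052657738693 [ 0.203 -0.516  0.375] [[0.25, -0.93, -0.26], [-0.97, -0.24, -0.07], [-0.0, 0.27, -0.96]]
```

View pics/top0.png

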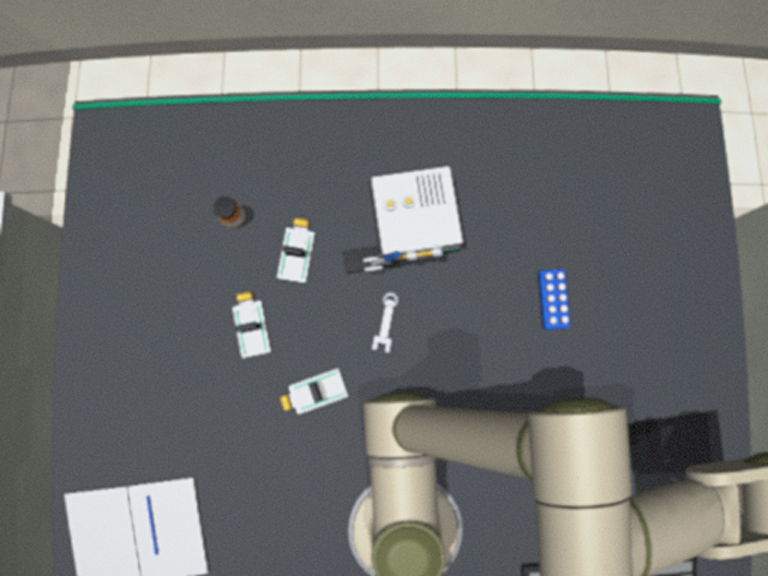

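View pics/scene0.png

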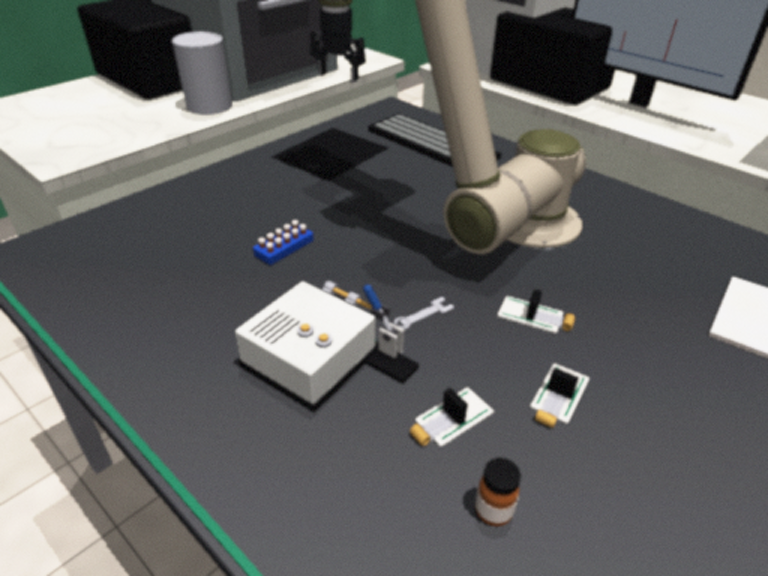

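The top picture shows three cover-like parts, with positions in the 1.5x picture: A (250,325), B (297,250) and C (315,390). The module is at (417,210), the lever/hinge at (360-440,258), the rack at (555,300), the wrench at (385,322) and the bottle at (229,212). The part farthest to the robot's left (picture left) is A. In the scene view A is at (562,392).

Run:
```python
from h import *
import pickle
d=pickle.load(open("d0.pkl","rb")); t=d["top"]; s=d["scene"]
P=lambda l,z:print(np.round(onplane(t,np.array(l)/1.5,z),3).tolist())
P([(250,325),(297,250),(315,390)],.03)   # handles
P([(245,298),(301,223),(286,403)],.015)
P([(372,178),(449,168),(462,246),(384,254)],.088)
P([(385,322)],.005);P([(555,300)],.03);P([(229,225)],.03)
g=t["color"];
a=cv2.resize(g[190:250,140:200],None,fx=6,fy=6,interpolation=cv2.INTER_CUBIC)
b=cv2.resize(g[150:195,215:315],None,fx=6,fy=6,interpolation=cv2.INTER_CUBIC)
b2=np.zeros((360,600,3),np.uint8);b2[:270]=b
cv2.imwrite("pics/crop1.png",np.hstack([a[...,::-1],b2[...,::-1]])[:, :800])
```

```text
[[0.447, 0.33, 0.03], [0.611, 0.228, 0.03], [0.306, 0.188, 0.03]]
[[0.508, 0.345, 0.015], [0.676, 0.222, 0.015], [0.278, 0.252, 0.015]]
[[0.755, 0.06, 0.088], [0.776, -0.106, 0.088], [0.604, -0.128, 0.088], [0.588, 0.037, 0.088]]
[[0.452, 0.036, 0.005]]
[[0.493, -0.338, 0.03]]
[[0.67, 0.382, 0.03]]
```

View pics/crop1.png

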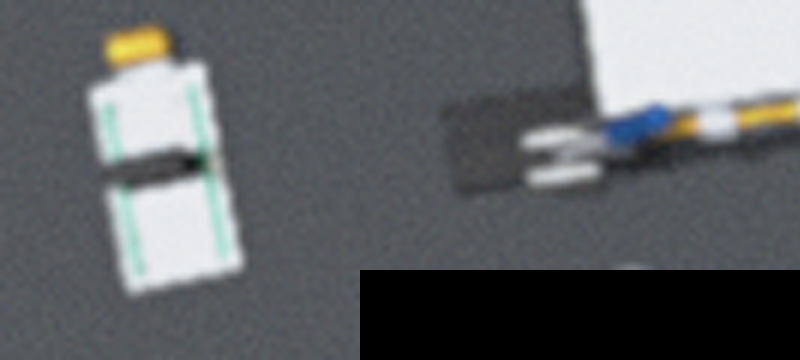

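Crop: A at left has its brass knuckle at the top, pointing away from the robot (world +x), and a dark handle at crop (150,168). The module's lever is blue at crop (640,125), leaning towards the knuckles. I choose A.

Run:
```python
from h import *
o=status.observe(); R=np.array(o["tool_rot"]);print(np.round(R,3),o["position"],o["time_s"],o["ft_force"],o["grip_width"])
im=get_image("wrist");print("cam in tool",np.round(R.T@(np.array(im["xyz"])-o["position"]),3),np.round(R.T@np.array(im["orientation"]),3))
for yaw in(5.5,-13):
  for s in(1,-1):
    c=np.array([np.cos(np.radians(yaw)),np.sin(np.radians(yaw)),0])*s
    print(yaw,s,"turn z",np.degrees(np.arctan2(np.cross(R[:,1],c)[2],R[:,1]@c)))
```

```text
[[ 0.967  0.253 -0.   ]
 [ 0.253 -0.967  0.001]
 [ 0.    -0.001 -1.   ]] [ 0.13916228 -0.53188563  0.2308615 ] 0.15 [0.80102052 0.58251884 0.05196741] 0.08561824521246399
cam in tool [ 0.066  0.001 -0.144] [[-0.001 -0.964 -0.267]
 [ 1.    -0.001 -0.   ]
 [-0.    -0.267  0.964]]
5.5 1 turn z 80.83884124608309
5.5 -1 turn z -99.16115875391691
-13 1 turn z 62.338841246083106
-13 -1 turn z -117.66115875391691
```

```bash
python3 -m handwheel '2.5 3 .5 0 0 5 0;5 6 1 0 0 10 0;7.5 9 1.5 0 0 15 0;10 12 2 0 0 20 0;12.5 15 2.5 0 0 25 0;15 18 3 0 0 30 0;17.5 21 3.5 0 0 35 0;20 24 4 0 0 40 0' && python3 -m handwheel '2.5 3 .5 0 0 5 0;5 6 1 0 0 10 0;7.5 9 1.5 0 0 15 0;10 12 2 0 0 20 0;12.5 15 2.5 0 0 25 0;15 18 3 0 0 30 0;17.5 21 3.5 0 0 35 0;20 24 4 0 0 41 0' && python3 -m handwheel '0 0 0 0 0 0 0;0 0 0 0 0 0 0;0 0 0 0 0 0 0'
python3 - <<'E'
from h import *
import pickle
im=get_image("wrist"); pickle.dump(im,open("w1.pkl","wb")); save(im,"w1",None,1.5)
print(np.round(im["xyz"],3),status.observe()["q"])
h=np.array([.584,-.047,.09]);print(proj(im,h)*1.5)
E
```

```text
time_s: 0.87
position: [0.3399, -0.2904, 0.2716]
tool_rot: [[0.575, 0.818, 0.0], [0.818, -0.575, 0.0], [0.0, 0.0, -1.0]]
ft_force: [0.4, 0.4, 0.5]
grip_width: -0.0002
gripper_force: 0.0
time_s: 1.53
position: [0.54, -0.0502, 0.3115]
tool_rot: [[-0.103, 0.995, -0.0], [0.995, 0.103, -0.0], [-0.0, -0.0, -1.0]]
ft_force: [1.0, 0.2, 0.9]
grip_width: -0.0003
gripper_force: 0.0
time_s: 1.78
position: [0.5389, -0.0523, 0.311]
tool_rot: [[-0.098, 0.995, -0.001], [0.995, 0.098, -0.0], [0.0, -0.001, -1.0]]
ft_force: [-0.2, -0.1, 1.4]
grip_width: 0.0004
gripper_force: 0.0
[0.531 0.014 0.455] [-1.81229057e+01  1.84372665e+01  6.64068741e+01 -1.55749151e-02
  9.51985407e+01 -2.36889150e+01]
[[446.45776587 241.91015777]]
```

View pics/w1.png

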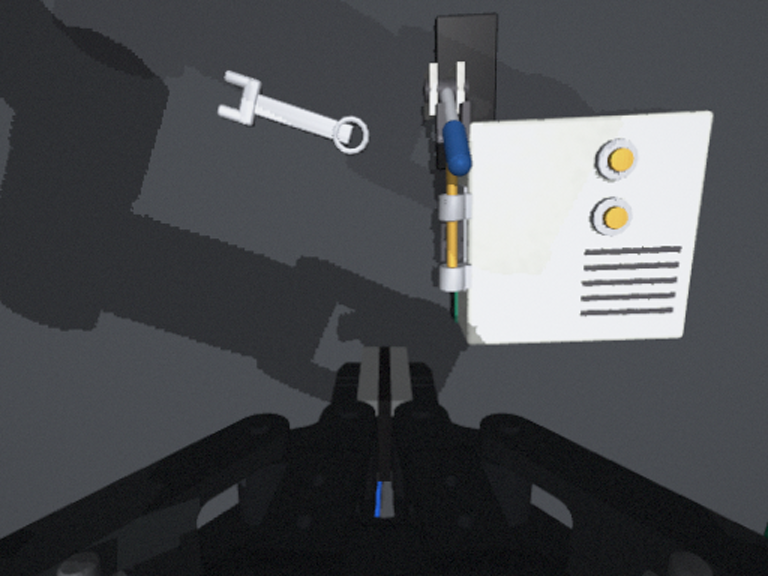

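The wrist view shows the steel knuckles at (453,207) and (453,277), with the brass pin between them. The blue grip runs (452,125)-(458,168) and the module's front edge is at x≈470. I'll measure these with masks.

```bash
cat >> h.py <<'E'
def comps(m,amin=20):
    n,l,s,c=cv2.connectedComponentsWithStats(m.astype(np.uint8),connectivity=8)
    return [(s[i,4],c[i],np.argwhere(l==i)[:,::-1]) for i in range(1,n) if s[i,4]>=amin]
def hsv(im): return cv2.cvtColor(im["color"],cv2.COLOR_RGB2HSV)
def brass(im): h=hsv(im); return (h[...,0]>10)&(h[...,0]<30)&(h[...,1]>110)&(h[...,2]>70)
E
python3 - <<'E'
from h import *
import pickle
im=pickle.load(open("w1.pkl","rb"))
for a,c,p in comps(brass(im),15):
    w=onplane(im,p,.09); r=cv2.minAreaRect((w[:,:2]*1000).astype(np.float32))
    print(a,np.round(c*1.5),np.round(w.mean(0),4),[np.round(x,1) for x in r])
h=hsv(im); m=(h[...,2]>165)&(h[...,1]<40)
m=cv2.morphologyEx(m.astype(np.uint8),cv2.MORPH_CLOSE,np.ones((3,3)))
m=cv2.morphologyEx(m,cv2.MORPH_OPEN,np.ones((15,15)))
for a,c,p in comps(m,2000):
    w=onplane(im,p,.088)[:,:2]*1000; r=cv2.minAreaRect(w.astype(np.float32)); print(a,np.round(c*1.5),[np.round(x,2) for x in r],np.round(cv2.boxPoints(r),1).tolist())
b=(h[...,0]>100)&(h[...,0]<125)&(h[...,1]>150)
for a,c,p in comps(b,50): print(a,np.round(c*1.5),np.round(onplane(im,[p[p[:,1].argmax()]],.118),4))
E
```

```text
199 [620. 159.] [0.6989 0.0239 0.09  ] [array([698.6,  23.9]), array([17.2, 14.4]), np.float64(5.2)]
98 [451. 184.] [ 0.5817 -0.0042  0.09  ] [array([581.8,  -2.7]), array([ 6.6, 17.3]), np.float64(7.7)]
180 [615. 217.] [ 0.7046 -0.0168  0.09  ] [array([704.6, -17. ]), array([15. , 16.9]), np.float64(77.6)]
211 [452. 244.] [ 0.588  -0.0482  0.09  ] [array([588.1, -48.7]), array([ 6.8, 34.4]), np.float64(7.6)]
19178 [570. 218.] [array([675.09, -34.21]), array([184.81, 168.5 ]), np.float64(7.75)] [[572.2000122070312, 36.79999923706055], [594.9000244140625, -130.1999969482422], [778.0, -105.19999694824219], [755.2999877929688, 61.70000076293945]]
501 [456. 148.] [[0.5792 0.0036 0.118 ]]
92 [377. 499.] [[ 0.5492 -0.273   0.118 ]]
```

```bash
python3 -m handwheel '1.5 1 -3 0 0 2 0;3 2 -6 0 0 2 0;4.5 3.1 -9 0 0 2 0;4.5 3.1 -12 0 0 2 0;4.5 3.1 -15 0 0 2 0;4.5 3.1 -18 0 0 2 0;4.5 3.1 -20.1 0 0 2 0;4.5 3.1 -20.1 0 0 2 0' && python3 -m handwheel '0 0 0 0 0 0 0;0 0 0 0 0 0 0'
```

```text
time_s: 2.5
position: [0.5816, -0.022, 0.1063]
tool_rot: [[-0.131, 0.991, -0.008], [0.991, 0.131, 0.002], [0.003, -0.008, -1.0]]
ft_force: [-0.6, 0.1, 0.1]
grip_width: -0.0001
gripper_force: 0.0
time_s: 2.67
position: [0.5847, -0.022, 0.112]
tool_rot: [[-0.132, 0.991, 0.002], [0.991, 0.132, -0.001], [-0.001, 0.002, -1.0]]
ft_force: [0.3, 0.3, 0.1]
grip_width: 0.0003
gripper_force: 0.0
```

```bash
python3 -m handwheel '-.2 1.5 0 0 0 0 0;-.4 3 0 0 0 0 0;-.6 4.5 0 0 0 0 0;-.8 6 0 0 0 0 0;-1 7.3 0 0 0 0 0;-1.15 8.5 0 0 0 0 0;-1.3 9.6 0 0 0 0 0;-1.3 9.6 0 0 0 0 0' && python3 -m handwheel '-.05 .3 0 0 0 0 0;-.05 .3 0 0 0 0 0;-.05 .3 0 0 0 0 0'
```

```text
time_s: 3.33
position: [0.5707, 0.077, 0.1107]
tool_rot: [[-0.135, 0.991, 0.0], [0.991, 0.135, 0.001], [0.001, 0.0, -1.0]]
ft_force: [0.2, -0.5, 0.3]
grip_width: -0.0004
gripper_force: 0.0
time_s: 3.58
position: [0.5706, 0.0778, 0.1102]
tool_rot: [[-0.133, 0.991, -0.0], [0.991, 0.133, 0.0], [0.0, -0.0, -1.0]]
ft_force: [1.1, 0.4, 0.8]
grip_width: 0.0
gripper_force: 0.0
```

```bash
python3 -m handwheel '-.05 .4 0 0 0 0 0;-.08 .6 0 0 0 0 0;-.08 .6 0 0 0 0 0' && python3 -m handwheel '-.03 .2 0 0 0 0 0;-.03 .2 0 0 0 0 0' | grep -E "pos|ft_f"&& python3 -m handwheel '-.03 .2 0 0 0 0 0;-.03 .2 0 0 0 0 0'| grep -E "pos|ft_f"
```

```text
time_s: 3.83
position: [0.5698, 0.084, 0.1103]
tool_rot: [[-0.133, 0.991, -0.0], [0.991, 0.133, -0.0], [-0.0, -0.0, -1.0]]
ft_force: [0.1, -0.1, -0.2]
grip_width: 0.0
gripper_force: 0.4
position: [0.5695, 0.0861, 0.1103]
ft_force: [-0.4, -1.0, 0.1]
position: [0.5692, 0.0881, 0.1104]
ft_force: [0.7, -0.7, -0.4]
```

Run:
```python
from h import *
im=get_image("wrist"); a=im["color"][:,:,::-1]; s=get_image("scene")
uv=proj(s,[.58,0.05,.1])[0].astype(int);print(uv,proj(s,[[.5655,.118,.123],[.588,-.0485,.09]]))
c=cv2.resize(s["color"][uv[1]-50:uv[1]+50,uv[0]-60:uv[0]+60,::-1],(460,384),interpolation=cv2.INTER_CUBIC)
cv2.imwrite("pics/p2.png",np.hstack([a[:,100:440],c]))
```

```text
[254 207] [[278.93603316 210.05447088]
 [226.75401728 194.66806393]]
```

View pics/p2.png

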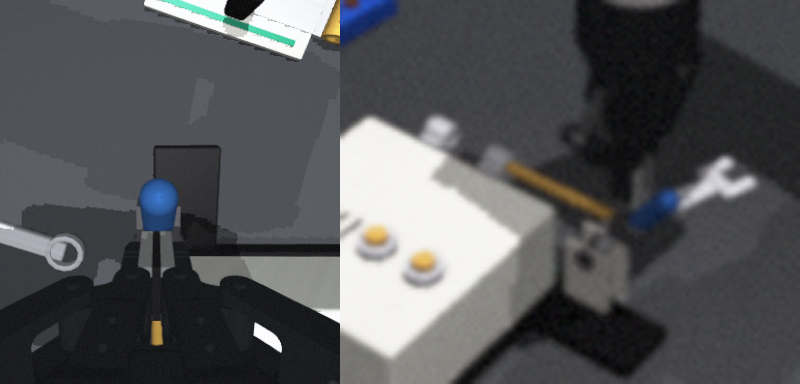

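The lever now leans away (blue grip at right of the scene crop, (655,208)) and the gap is clear of brass. I'll push gently until the stop is felt.

```bash
for i in 1; do python3 -m handwheel '-.03 .2 0 0 0 0 0;-.03 .2 0 0 0 0 0' | grep -E "pos|ft_f"; python3 -m handwheel '-.03 .2 0 0 0 0 0;-.03 .2 0 0 0 0 0'| grep -E "pos|ft_f"; python3 -m handwheel '-.03 .2 0 0 0 0 0;-.03 .2 0 0 0 0 0'| grep -E "pos|ft_f"; done
```

```text
position: [0.5689, 0.0901, 0.1103]
ft_force: [0.5, -0.5, 0.2]
position: [0.5686, 0.0922, 0.1103]
ft_force: [-0.8, -1.4, 0.0]
position: [0.5686, 0.0929, 0.1106]
ft_force: [0.5, -6.5, 1.9]
```

```bash
python3 -m handwheel '.1 -.8 0 0 0 0 0;.2 -1.2 1.5 0 0 0 0;.2 -1.2 5 0 0 0 0;0 0 8.5 0 0 0 .5;-1.5 3 12 0 0 2 .7;-3 6 14 0 0 4 .7;-5 9 14 0 0 6 .7;-7 12 14 0 0 6 .7' |grep -E "pos|ft"&& python3 -m handwheel '-2 3 0 0 0 0 .7;-4 6 0 0 0 0 .7;-6 9 0 0 0 0 .7;-6 10 0 0 0 0 .7;-6 10 0 0 0 0 .7;-6 10 0 0 0 0 .7'
python3 - <<'E'
from h import *
import pickle
im=get_image("wrist"); pickle.dump(im,open("w2.pkl","wb")); save(im,"w2",None,1.5)
print(proj(im,[.447,.33,.03])*1.5, status.observe()["q"])
E
```

```text
position: [0.4977, 0.2154, 0.252]
ft_force: [0.5, 0.4, -0.5]
time_s: 5.93
position: [0.4386, 0.3139, 0.2502]
tool_rot: [[-0.237, 0.971, -0.0], [0.971, 0.237, -0.0], [0.0, -0.0, -1.0]]
ft_force: [0.6, -0.6, -0.3]
grip_width: 0.0598
gripper_force: 0.0
[[402.1579914  225.19541681]] [ 2.29309238e+01  1.99874236e+01  7.40144551e+01 -5.21266439e-03
  8.60207849e+01  9.29819647e+00]
```

View pics/w2.png

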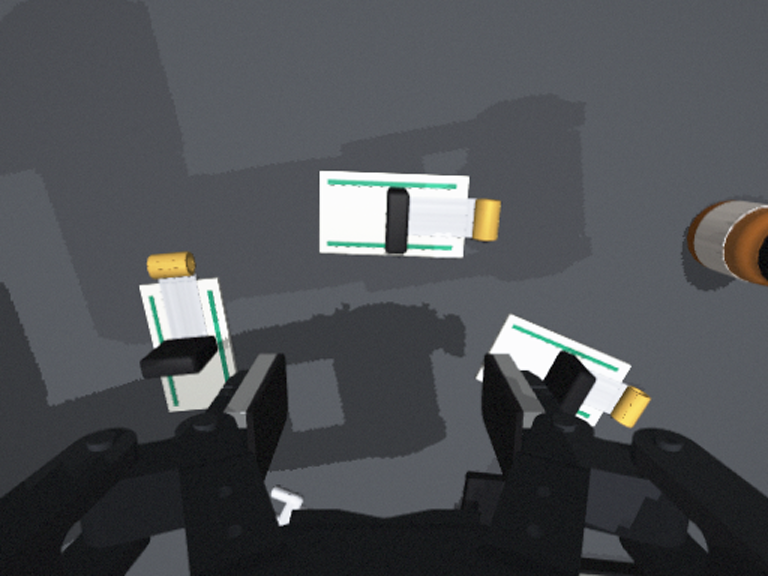

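The chosen cover is in the centre, with handle top at (397,220) and brass knuckle at (487,220). The two look-alikes are at (180,355) and (570,380).

```bash
cat > m.py <<'E'
from h import *
import pickle
im=pickle.load(open("w2.pkl","rb")); h=hsv(im)
roi=np.zeros(h.shape[:2],bool); roi[100:185,195:345]=1
b=[c for c in comps(brass(im)&roi,50)][0][2]
wb=onplane(im,b,.010); rb=cv2.minAreaRect((wb[:,:2]*1000).astype(np.float32)); print("brass",[np.round(x,1) for x in rb])
hm=(h[...,2]<38)&roi
k=max(comps(hm,30),key=lambda c:c[0])[2]; 
for z in(.051,): 
    wk=onplane(im,k,z); rk=cv2.minAreaRect((wk[:,:2]*1000).astype(np.float32)); print("handle",len(k),[np.round(x,1) for x in rk])
p=((h[...,2]>120)&(h[...,1]<60)&roi)|(roi&(h[...,0]>70)&(h[...,0]<95)&(h[...,1]>80))
p=cv2.morphologyEx((p|hm).astype(np.uint8),cv2.MORPH_CLOSE,np.ones((5,5)))
p=max(comps(p),key=lambda c:c[0])[2]
wp=onplane(im,p,.006); rp=cv2.minAreaRect((wp[:,:2]*1000).astype(np.float32)); print("plate",[np.round(x,1) for x in rp],np.round(cv2.boxPoints(rp)).tolist())
E
python3 m.py
```

```text
brass [array([511. , 346.8]), array([19.2, 32. ]), np.float64(10.9)]
handle 36 [array([436.1, 354.5]), array([11.3,  3. ]), np.float64(13.8)]
plate [array([442.6, 333.6]), array([121.5,  64.9]), np.float64(11.6)] [[377.0, 353.0], [390.0, 290.0], [509.0, 314.0], [496.0, 378.0]]
```

```bash
sed -i 's/<38)&roi/<75)\&roi\&(np.indices(roi.shape)[1]>250)\&(np.indices(roi.shape)[1]<280)\&(np.indices(roi.shape)[0]>122)\&(np.indices(roi.shape)[0]<170)/' m.py; python3 m.py; python3 -c "
from h import *;import pickle
im=pickle.load(open('w2.pkl','rb'));print(proj(im,[[.4424,.333,.051],[.4424,.333,.028]])*1.5, status.observe()['position'])"
```

```text
brass [array([511. , 346.8]), array([19.2, 32. ]), np.float64(10.9)]
handle 608 [array([440.8, 335.1]), array([15. , 45.1]), np.float64(11.6)]
plate [array([442.6, 333.6]), array([121.5,  64.9]), np.float64(11.6)] [[377.0, 353.0], [390.0, 290.0], [509.0, 314.0], [496.0, 378.0]]
[[397.92714105 223.86297523]
 [397.06453204 219.43581632]] [0.43888518 0.31322834 0.25011833]
```

```bash
python3 -m handwheel '.3 2 -3.5 0 0 -2.3 .6;.3 2 -7 0 0 -2.3 .6;.3 2 -10.5 0 0 -2.3 .6;.3 2 -14 0 0 -2.3 .6;.3 2 -17.5 0 0 -2.3 .6;.3 2 -19.5 0 0 -2.3 .6;.3 2 -19.5 0 0 -2.3 .6;.3 2 -19.5 0 0 -2.3 .6' 30 && python3 -m handwheel '0 0 -1.5 0 0 0 .6;0 0 -3 0 0 0 .6;0 0 -4 0 0 0 .6;0 0 -4.1 0 0 0 .6;0 0 -4.1 0 0 0 .6'
```

```text
time_s: 6.65
position: [0.4421, 0.3329, 0.0552]
tool_rot: [[-0.195, 0.981, -0.001], [0.981, 0.195, -0.001], [-0.0, -0.001, -1.0]]
ft_force: [0.1, 0.0, 0.1]
grip_width: 0.0514
gripper_force: 0.0
time_s: 7.07
position: [0.442, 0.3339, 0.0151]
tool_rot: [[-0.196, 0.981, 0.001], [0.981, 0.196, 0.0], [0.0, 0.001, -1.0]]
ft_force: [-0.2, -0.7, 1.1]
grip_width: 0.0514
gripper_force: 0.0
```

```bash
python3 -m handwheel '0 0 0 0 0 0 0;0 0 0 0 0 0 0;0 0 0 0 0 0 0;0 0 0 0 0 0 0;0 0 0 0 0 0 0;0 0 0 0 0 0 0' 40
```

```text
time_s: 7.57
position: [0.4419, 0.3342, 0.0153]
tool_rot: [[-0.197, 0.98, 0.002], [0.98, 0.197, 0.001], [0.0, 0.002, -1.0]]
ft_force: [-0.4, 0.1, 6.8]
grip_width: 0.0155
gripper_force: 40.5
```

```bash
python3 -m handwheel '0 0 0 0 0 0 0;0 0 .5 0 0 0 0;0 0 2 0 0 0 0;0 0 5 0 0 0 0;0 0 9 0 0 0 0;0 0 13 0 0 0 0;0 0 16 0 0 0 0;0 0 16 0 0 0 0' 70
python3 - <<'E'
from h import *
import pickle
im=get_image("wrist"); pickle.dump(im,open("w3.pkl","wb")); save(im,"w3",None,1.5)
E
```

```text
time_s: 8.23
position: [0.4432, 0.3349, 0.1807]
tool_rot: [[-0.197, 0.98, 0.01], [0.98, 0.197, 0.005], [0.003, 0.011, -1.0]]
ft_force: [0.8, 0.2, -0.7]
grip_width: 0.0154
gripper_force: 68.9
```

View pics/w3.png

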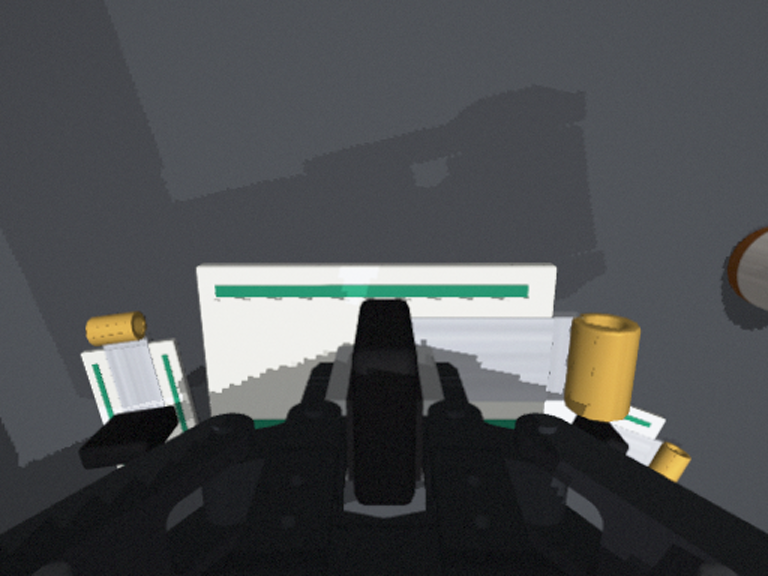

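The cover hangs in the grip and looks level: the plate's far edge is flat at row 266, and the brass knuckle spans (566-640, 316-420). The bore's open end is centred near (605,325). I'll compare that with the prediction.

```bash
cat > m3.py <<'E'
from h import *
import pickle,sys
im=pickle.load(open(sys.argv[1],"rb")); o=status.observe(); R=np.array(o["tool_rot"]);T=np.array(o["position"])
roi=np.zeros(im["color"].shape[:2],bool); roi[200:300,365:440]=1
p=max(comps(brass(im)&roi,200),key=lambda c:c[0])[2]
c=(R.T@(np.array(im["xyz"])-T)); M=R.T@np.array(im["orientation"])
im2=dict(im,xyz=c,orientation=M)   # camera in tool frame
for z in(.002,.005,.008):
    w=onplane(im2,p,z); r=cv2.minAreaRect((w[:,:2]*1000).astype(np.float32)); print(z,[np.round(x,1) for x in r])
# plate far edge: tool x=+32 (dx), z=.015+... 
print("bore +end, -end, plate far corners bottom (pred)",np.round(proj(im2,[[.015,.07,.005],[-.015,.07,.005],[.032,-.060,.009],[.032,.055,.009]])*1.5))
x,y=p[:,0]*1.5,p[:,1]*1.5
for row in(330,350,370,390,405): 
    s=x[np.abs(y-row)<1]; print(row,s.min(),s.max())
th=np.linspace(0,2*np.pi,40)
for e in(.015,-.015):
    q=proj(im2,np.c_[np.full(40,e),.07+.01*np.cos(th),.005+.01*np.sin(th)])*1.5; print(e,np.round(q.min(0)),np.round(q.max(0)))
print("mask bbox",x.min(),x.max(),y.min(),y.max())
E
python3 m3.py w3.pkl
```

```text
0.002 [array([-2.4, 71.1]), array([38.6, 22. ]), np.float64(0.0)]
0.005 [array([-3.8, 72.5]), array([39.4, 22.4]), np.float64(0.0)]
0.008 [array([-5.2, 74. ]), array([40.1, 22.9]), np.float64(0.0)]
bore +end, -end, plate far corners bottom (pred) [[599. 316.]
 [590. 399.]
 [200. 263.]
 [554. 263.]]
330 571.5 639.0
350 570.0 636.0
370 568.5 633.0
390 565.5 630.0
405 567.0 628.5
0.015 [567. 307.] [634. 327.]
-0.015 [558. 386.] [622. 414.]
mask bbox 565.5 639.0 313.5 421.5
```

```bash
python3 -m handwheel '.5 -2 1 0 0 -.5 0;1.2 -5 2 0 0 -1 0;1.8 -8 2 0 0 -1.5 0;2.4 -11 2 0 0 -2 0;3 -14 2 0 0 -2.5 0;3.6 -17 2 0 0 -3 0;4.2 -20 2 0 0 -3.7 0;4.8 -23 2 0 0 -3.7 0' |grep pos&& python3 -m handwheel '.6 -3 0 0 0 0 0;1.2 -6 0 0 0 0 0;1.8 -9 0 0 0 0 0;2.3 -12 0 0 0 0 0;2.6 -14.5 0 0 0 0 0;2.7 -16.1 0 0 0 0 0;2.7 -16.1 0 0 0 0 0;2.7 -16.1 0 0 0 0 0'
```

```text
position: [0.4885, 0.1025, 0.1927]
time_s: 9.62
position: [0.5156, -0.0573, 0.1928]
tool_rot: [[-0.132, 0.991, -0.003], [0.991, 0.132, 0.001], [0.002, -0.003, -1.0]]
ft_force: [0.9, 0.3, -2.3]
grip_width: 0.015
gripper_force: 68.7
```

```bash
python3 -m handwheel '0 0 -1 0 0 0 0;0 0 -2.5 0 0 0 0;0 0 -4 0 0 0 0;0 0 -5.5 0 0 0 0;0 0 -6.2 0 0 0 0;0 0 -6.5 0 0 0 0;0 0 -6.5 0 0 0 0;0 0 -6.5 0 0 0 0'
python3 - <<'E'
from h import *
import pickle
im=get_image("wrist"); pickle.dump(im,open("w4.pkl","wb")); s=get_image("scene");pickle.dump(s,open("s4.pkl","wb"))
uv=proj(s,[.588,-.0485,.1])[0].astype(int);print(uv,proj(im,[.588,-.0485,.09])*1.5)
c=cv2.resize(s["color"][uv[1]-50:uv[1]+50,uv[0]-50:uv[0]+50],(500,500),interpolation=cv2.INTER_CUBIC)
w=cv2.resize(im["color"][134:384,322:472],(300,500),interpolation=cv2.INTER_CUBIC)
cv2.imwrite("pics/p4.png",np.hstack([w,c])[...,::-1])
E
```

```text
time_s: 10.28
position: [0.5166, -0.0568, 0.1298]
tool_rot: [[-0.134, 0.991, 0.001], [0.991, 0.134, -0.0], [-0.0, 0.001, -1.0]]
ft_force: [-0.0, 0.0, -3.2]
grip_width: 0.0152
gripper_force: 68.6
[226 191] [[569.26126975 328.74581304]]
```

View pics/p4.png

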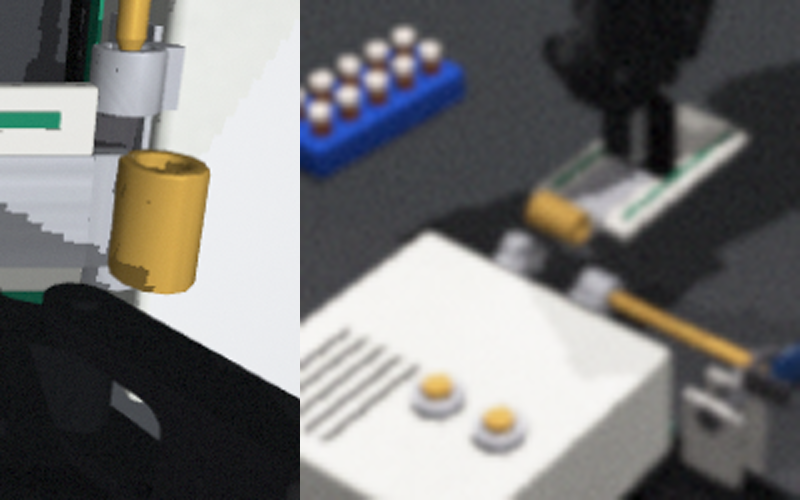

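The gap is empty, with the pin withdrawn into the +y knuckle (wrist crop (130,80), pin at (130,25)). The cover's brass knuckle is at crop (110-208,150-292), above the gap and a bit towards +x. Next I'll compute the remaining offset in the same camera, using tangent rays.

```bash
cat > m4.py <<'E'
from h import *
import pickle,sys
im=pickle.load(open(sys.argv[1],"rb")); o=status.observe(); R=np.array(o["tool_rot"]);T=np.array(o["position"])
c=(R.T@(np.array(im["xyz"])-T)); M=R.T@np.array(im["orientation"]); t=dict(im,xyz=c,orientation=M)
def ang(uv): _,r=ray(t,uv); return np.arctan2(r[:,1],r[:,2])
def axis(L,Rr,name,z):
    a,b=np.median(ang(L)),np.median(ang(Rr)); m=(a+b)/2; d=.01/np.sin((b-a)/2)
    print(name,"y,z from size",np.round([c[1]+d*np.sin(m),c[2]+d*np.cos(m)],4)," y at z=%.3f: %.4f"%(z,c[1]+np.tan(m)*(z-c[2])), "spread",np.round([ang(L).std()*d*1000,ang(Rr).std()*d*1000],2))
    return c[1]+np.tan(m)*(z-c[2])
print("cam",c)
p=max(comps(brass(im)&(np.indices(im["color"].shape[:2])[0]>195),200),key=lambda k:k[0])[2]
L=[];Rr=[]
for v in range(222,258):
    s=p[p[:,1]==v,0]
    L.append((s.min()-.5,v));Rr.append((s.max()+.5,v))
axis(L,Rr,"bore",.005)
g=cv2.GaussianBlur(cv2.cvtColor(im["color"],cv2.COLOR_RGB2GRAY),(0,0),.7).astype(float)
for v in range(160,190,4): print(v,g[v,364:412].astype(int).tolist())
print("brass rows",p[:,1].min(),p[:,1].max(),"T",T)
E
python3 m4.py w4.pkl
```

```text
cam [ 0.06692765 -0.00157729 -0.1436611 ]
bore y,z from size [0.0708 0.0089]  y at z=0.005: 0.0689 spread [0.16 0.12]
160 [19, 29, 36, 46, 63, 75, 86, 96, 106, 116, 124, 128, 132, 136, 138, 141, 146, 147, 143, 145, 149, 153, 155, 158, 162, 164, 165, 163, 158, 157, 162, 164, 162, 158, 157, 158, 158, 157, 158, 157, 154, 159, 177, 192, 195, 194, 194, 194]
164 [21, 29, 36, 51, 68, 78, 85, 98, 110, 120, 128, 133, 138, 143, 148, 153, 158, 163, 168, 173, 176, 179, 183, 187, 191, 194, 197, 200, 203, 204, 203, 201, 198, 194, 191, 187, 184, 179, 172, 162, 156, 164, 182, 192, 194, 194, 193, 193]
168 [24, 32, 41, 59, 75, 87, 97, 108, 118, 127, 132, 137, 142, 147, 152, 150, 141, 158, 170, 175, 178, 182, 186, 188, 191, 195, 198, 201, 203, 202, 200, 197, 195, 192, 189, 186, 182, 176, 167, 156, 152, 169, 188, 193, 193, 193, 192, 193]
172 [29, 36, 48, 67, 80, 90, 101, 111, 121, 130, 137, 143, 147, 151, 156, 162, 167, 171, 175, 179, 181, 184, 187, 190, 193, 195, 197, 199, 200, 198, 197, 195, 191, 188, 185, 183, 179, 172, 161, 152, 158, 178, 190, 193, 193, 193, 193, 197]
176 [120, 126, 128, 127, 124, 1
[... 307 characters left out ...]
, 180, 182, 185, 189, 190, 192, 193, 194, 194, 195, 193, 190, 187, 185, 183, 181, 179, 175, 168, 157, 148, 155, 175, 189, 192, 193, 193, 193, 197, 211]
184 [231, 231, 231, 231, 230, 223, 192, 147, 138, 144, 150, 155, 160, 165, 168, 170, 173, 178, 183, 187, 189, 188, 188, 189, 191, 192, 193, 192, 190, 186, 184, 181, 179, 176, 173, 170, 162, 150, 146, 165, 185, 191, 192, 192, 192, 194, 201, 218]
188 [231, 231, 231, 231, 229, 213, 175, 147, 142, 146, 150, 155, 161, 167, 172, 177, 181, 182, 182, 183, 185, 188, 190, 190, 189, 190, 192, 191, 189, 185, 182, 178, 175, 172, 169, 162, 152, 143, 150, 173, 191, 196, 197, 198, 199, 203, 214, 227]
brass rows 209 280 T [ 0.51668758 -0.05702044  0.13006598]
```

```bash
cat >> m4.py <<'E'
print("----")
zk=T[2]-.09
axis([(367,164),(366.6,168),(366,172)],[(404.4,164),(404,168),(403.6,172)],"knuckle",zk)
# row extremes on brass
u1=p[p[:,1]==p[:,1].min(),0].mean(); u2=p[p[:,1]==p[:,1].max(),0].mean()
for zb in(.001,.003,.005,.007,.009):
    a=onplane(t,[(u1,p[:,1].min()-.5)],zb+.01)[0]; b=onplane(t,[(u2,p[:,1].max()+.5)],zb-.01)[0]; print("zb",zb,"x ends",np.round([a[0],b[0],(a[0]+b[0])/2],4),"len",a[0]-b[0])
for v in range(184,196): print(v,g[v,376:396:3].astype(int).tolist(),"x",np.round(onplane(t,[(387,v)],zk-.01)[0,0],4))
E
python3 m4.py w4.pkl | sed -n '/----/,$p'
```

```text
----
knuckle y,z from size [0.0735 0.0447]  y at z=0.040: 0.0717 spread [0.06 0.04]
zb 0.001 x ends [ 0.0153 -0.0126  0.0014] len 0.02796678429565288
zb 0.003 x ends [ 0.0147 -0.0138  0.0004] len 0.02848121372076915
zb 0.005 x ends [ 0.014  -0.015  -0.0005] len 0.028995643145885423
zb 0.007 x ends [ 0.0133 -0.0162 -0.0014] len 0.02951007257100171
zb 0.009 x ends [ 0.0127 -0.0173 -0.0023] len 0.030024501996117982
184 [160, 170, 183, 188, 191, 192, 184] x 0.023
185 [160, 173, 183, 189, 190, 192, 183] x 0.0225
186 [160, 175, 182, 189, 190, 192, 183] x 0.0219
187 [161, 176, 182, 189, 189, 191, 183] x 0.0213
188 [161, 177, 182, 188, 189, 191, 182] x 0.0208
189 [159, 176, 183, 187, 190, 191, 181] x 0.0202
190 [142, 166, 180, 183, 190, 189, 179] x 0.0196
191 [104, 131, 158, 167, 177, 174, 172] x 0.0191
192 [81, 96, 118, 126, 138, 133, 156] x 0.0185
193 [80, 83, 90, 93, 99, 91, 145] x 0.0179
194 [83, 82, 84, 84, 85, 74, 149] x 0.0174
195 [83, 83, 84, 84, 83, 72, 155] x 0.0168
```

```bash
python3 -m handwheel '.25 .19 -.3 0 0 0 0;.25 .19 -.8 0 0 0 0;.25 .19 -1.3 0 0 0 0;.25 .19 -1.3 0 0 0 0;.25 .19 -1.3 0 0 0 0'
python3 - <<'E'
from h import *
import pickle
im=get_image("wrist"); pickle.dump(im,open("w5.pkl","wb")); s=get_image("scene");pickle.dump(s,open("s5.pkl","wb"))
uv=proj(s,[.588,-.0485,.1])[0].astype(int)
c=cv2.resize(s["color"][uv[1]-30:uv[1]+30,uv[0]-30:uv[0]+30],(360,360),interpolation=cv2.INTER_CUBIC)
w=cv2.resize(im["color"][150:300,340:450],(440,600),interpolation=cv2.INTER_CUBIC)
w=np.hstack([w,np.zeros((600,360,3),np.uint8)]);w[:360,440:]=c
cv2.imwrite("pics/p5.png",w[...,::-1])
E
```

```text
time_s: 10.8
position: [0.5187, -0.0551, 0.1159]
tool_rot: [[-0.133, 0.991, -0.001], [0.991, 0.133, 0.0], [0.0, -0.001, -1.0]]
ft_force: [-1.1, -0.2, -2.4]
grip_width: 0.015
gripper_force: 68.6
```

View pics/p5.png

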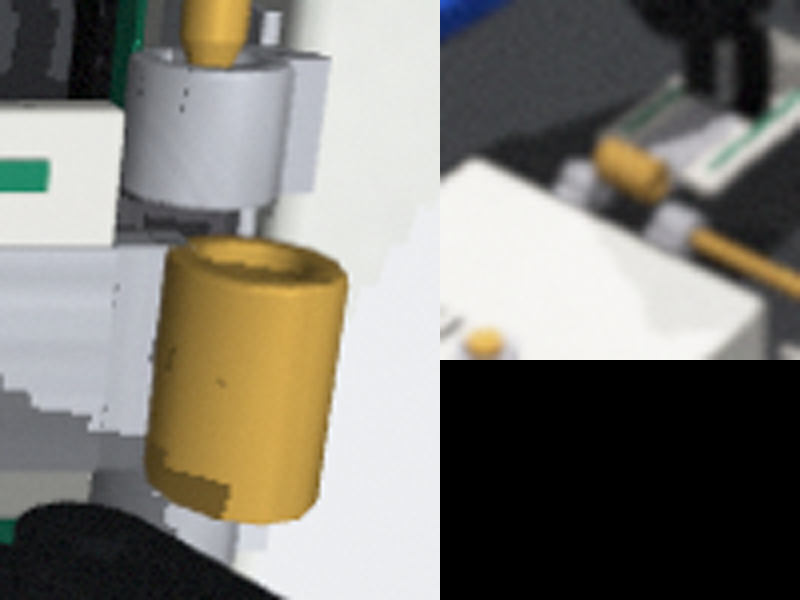

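```bash
cat > m5.py <<'E'
exec(open("m4.py").read().split("g=cv2")[0].replace("range(222,258)","range(225,262)"))
zk=T[2]-.09
axis([(371.2,175)],[(412,175)],"knuckle",zk); axis([(370.4,195)],[(409.5,195)],"knuckle",zk)
u1=p[p[:,1]==p[:,1].min(),0].mean(); u2=p[p[:,1]==p[:,1].max(),0].mean()
print(p[:,1].min(),p[:,1].max())
for dz in(0,.004):
    a=onplane(t,[(u1,p[:,1].min()-.5)],.015+dz)[0]; b=onplane(t,[(u2,p[:,1].max()+.5)],-.005+dz)[0]; f=onplane(t,[(390,201.7)],zk-.01+dz)[0]
    print("bore x",np.round([a[0],b[0],(a[0]+b[0])/2],4),"hinge x",f[0]-.0175)
s=pickle.load(open(sys.argv[1].replace("w","s"),"rb"))
for a_,c_,q in comps(brass(s)&(np.indices(s["color"].shape[:2])[0]<215),20): print(a_,np.round(c_,1),q.min(0),q.max(0))
y=R[:,1];x=R[:,0]
for B in(T+.0715*y+.0*x+np.array([0,0,-.005]),): print(np.round(B,4),proj(s,[B,B+.015*x,B-.015*x]).round(1).tolist())
E
python3 m5.py w5.pkl
```

```text
cam [ 0.06678369 -0.00168069 -0.14349132]
bore y,z from size [0.0708 0.0096]  y at z=0.005: 0.0687 spread [0.17 0.12]
knuckle y,z from size [0.071  0.0298]  y at z=0.026: 0.0696 spread [0. 0.]
knuckle y,z from size [0.0733 0.0344]  y at z=0.026: 0.0700 spread [0. 0.]
209 280
bore x [ 0.0139 -0.015  -0.0006] hinge x -0.0003945933970803048
bore x [ 0.0126 -0.0174 -0.0024] hinge x -0.0016378185405594298
80 [227.4 189. ] [221 184] [233 194]
112 [251.  206.2] [238 200] [265 213]
37 [379.2 211.8] [376 209] [382 214]
[ 0.5898 -0.0457  0.1113] [[226.7, 189.2], [231.1, 191.3], [222.4, 187.2]]
```

```bash
python3 -m handwheel '.07 .06 0 0 0 0 0;.07 .06 0 0 0 0 0;.07 .06 -.4 0 0 0 0;.07 .06 -.7 0 0 0 0;.07 .06 -1 0 0 0 0;.07 .06 -1 0 0 0 0;.07 .06 -1 0 0 0 0;.07 .06 -1 0 0 0 0' | grep -E "pos|ft"; python3 -m handwheel '0 0 0 0 0 0 0;0 0 0 0 0 0 0' | grep -E "pos|ft"
python3 - <<'E'
from h import *
import pickle
im=get_image("wrist"); pickle.dump(im,open("w6.pkl","wb")); s=get_image("scene");pickle.dump(s,open("s6.pkl","wb"))
uv=proj(s,[.588,-.0485,.1])[0].astype(int)
c=cv2.resize(s["color"][uv[1]-30:uv[1]+30,uv[0]-30:uv[0]+30],(360,360),interpolation=cv2.INTER_CUBIC)
w=cv2.resize(im["color"][150:300,340:450],(440,600),interpolation=cv2.INTER_CUBIC)
w=np.hstack([w,np.zeros((600,360,3),np.uint8)]);w[:360,440:]=c
cv2.imwrite("pics/p6.png",w[...,::-1])
E
```

```text
position: [0.5196, -0.0546, 0.1063]
ft_force: [-1.0, -0.4, -2.8]
position: [0.5196, -0.0546, 0.1064]
ft_force: [0.4, 1.0, -2.6]
```

View pics/p6.png

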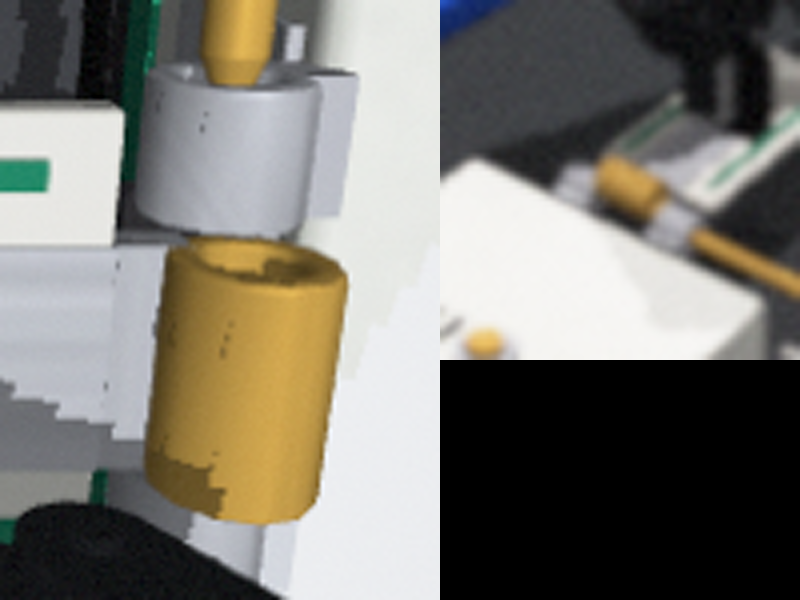

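```bash
sed -e 's/^axis.*$/axis([(374.2,187.5)],[(418.4,187.5)],"knuckle",zk); axis([(374.0,200)],[(417.1,200)],"knuckle",zk)/' -e 's/(390,201.7)/(396,208.2)/' m5.py > m6.py; python3 m6.py w6.pkl
```

```text
cam [ 0.06672007 -0.00157094 -0.1439385 ]
bore y,z from size [0.071  0.0089]  y at z=0.005: 0.0692 spread [0.15 0.12]
knuckle y,z from size [0.0686 0.0156]  y at z=0.016: 0.0689 spread [0. 0.]
knuckle y,z from size [0.07  0.018]  y at z=0.016: 0.0693 spread [0. 0.]
209 280
bore x [ 0.0136 -0.0155 -0.0009] hinge x -0.0008781034482772745
bore x [ 0.0123 -0.0178 -0.0028] hinge x -0.002210872910242967
69 [227.2 191.9] [223 187] [233 196]
113 [250.9 206.1] [238 199] [265 213]
38 [379.1 211.7] [376 209] [382 214]
[ 0.5905 -0.0451  0.1014] [[226.8, 192.3], [231.2, 194.5], [222.5, 190.3]]
```

```bash
python3 -m handwheel '0 0 -.2 0 0 0 0;0 0 -.4 0 0 0 0;0 0 -.6 0 0 0 0;0 0 -.6 0 0 0 0;0 0 -.6 0 0 0 0' | grep -E "pos|ft|rot"; python3 -m handwheel '0 0 -.15 0 0 0 0;0 0 -.3 0 0 0 0;0 0 -.3 0 0 0 0;0 0 -.3 0 0 0 0' | grep -E "pos|ft"; python3 -m handwheel '0 0 -.1 0 0 0 0;0 0 -.2 0 0 0 0;0 0 -.2 0 0 0 0;0 0 -.2 0 0 0 0' | grep -E "pos|ft|rot"
python3 - <<'E'
from h import *
import pickle
im=get_image("wrist"); pickle.dump(im,open("w7.pkl","wb")); s=get_image("scene");pickle.dump(s,open("s7.pkl","wb"))
E
python3 m6.py w7.pkl
python3 - <<'E'
from h import *
import pickle
im=pickle.load(open("w7.pkl","rb"));g=cv2.cvtColor(im["color"],cv2.COLOR_RGB2GRAY);b=brass(im)
for v in range(184,236,3): print(v,g[v,372:436:2].tolist())
E
```

```text
position: [0.5195, -0.0546, 0.1001]
tool_rot: [[-0.133, 0.991, -0.0], [0.991, 0.133, 0.0], [0.0, -0.0, -1.0]]
ft_force: [-0.1, -1.3, -2.8]
position: [0.5195, -0.0546, 0.0972]
ft_force: [-0.4, -0.1, -2.6]
position: [0.5195, -0.0546, 0.0953]
tool_rot: [[-0.133, 0.991, -0.0], [0.991, 0.133, 0.0], [0.0, -0.0, -1.0]]
ft_force: [-0.9, 0.1, -2.6]
cam [ 0.0667295  -0.00159227 -0.14384772]
bore y,z from size [0.0713 0.0095]  y at z=0.005: 0.0691 spread [0.14 0.12]
knuckle y,z from size [0.0685 0.0157]  y at z=0.005: 0.0640 spread [0. 0.]
knuckle y,z from size [0.07   0.0182]  y at z=0.005: 0.0643 spread [0. 0.]
212 280
bore x [ 0.012  -0.0154 -0.0017] hinge x 0.002869103992975297
bore x [ 0.0107 -0.0178 -0.0035] hinge x 0.0015367684479077812
56 [226.6 194.5] [222 191] [231 198]
116 [251.1 206.2] [238 200] [265 213]
37 [379.2 211.8] [376 209] [382 214]
[ 0.5904 -0.0451  0.0903] [[227.0, 195.5], [231.3, 197.7], [222.7, 193.4]]
184 [12, 17, 33, 39, 32, 62, 64, 80, 88, 107, 124, 133, 139, 148, 154, 161, 171, 175, 180, 185, 188, 196, 197, 198, 195, 192, 188, 184, 176, 152, 185, 194]
187 [20, 22, 3
[... 1981 characters left out ...]
180, 170, 165, 163, 158, 144, 132, 207, 219, 226, 232]
226 [190, 191, 189, 189, 76, 69, 83, 95, 108, 116, 120, 127, 133, 140, 146, 150, 154, 160, 162, 167, 172, 168, 165, 164, 163, 158, 139, 166, 207, 218, 228, 231]
229 [188, 191, 189, 188, 70, 72, 83, 99, 111, 116, 119, 128, 136, 143, 147, 152, 154, 161, 164, 167, 172, 166, 164, 162, 161, 153, 136, 196, 208, 221, 229, 231]
232 [188, 190, 190, 188, 66, 75, 88, 100, 111, 117, 123, 131, 136, 144, 148, 150, 157, 161, 164, 170, 171, 166, 163, 163, 158, 150, 131, 196, 210, 224, 231, 231]
235 [191, 192, 186, 176, 64, 77, 89, 105, 115, 117, 125, 134, 139, 146, 149, 154, 158, 161, 167, 170, 169, 165, 164, 163, 156, 145, 126, 201, 214, 225, 230, 232]
```

```bash
cat > m7.py <<'E'
exec(open("m4.py").read().split("p=max")[0])
g=cv2.GaussianBlur(cv2.cvtColor(im["color"],cv2.COLOR_RGB2GRAY),(0,0),.6).astype(float)
S=im["color"].astype(float); 
def edge(v,lo,hi,rgb):  # strongest colour step in window, sub-pixel
    d=np.abs(np.diff(cv2.GaussianBlur(S[v:v+1],(5,1),.8)[0][lo:hi],axis=0)).sum(1); i=int(d.argmax())
    i=min(max(i,1),len(d)-2); k=(d[i-1]-d[i+1])/(2*(d[i-1]-2*d[i]+d[i+1])); return lo+i+.5+k
for n,rows,z in(("knuckle",range(186,207,2),T[2]-.09),("brass",range(226,244,2),T[2]-.09)):
    L=[(edge(v,374,386,0),v) for v in rows]; Q=[(edge(v,418,436,0),v) for v in rows]
    print(n,np.round([l[0] for l in L],1).tolist(),np.round([l[0] for l in Q],1).tolist()); axis(L,Q,n,z)
for v in range(213,226): print(v,S[v,396:424:6].astype(int)[:,[0,2]].tolist(),np.round(onplane(t,[(405,v)],T[2]-.1)[0,0],4))
E
python3 m7.py w7.pkl
```

```text
cam [ 0.0667295  -0.00159227 -0.14384772]
knuckle [380.7, 382.6, 382.5, 382.6, 379.8, 379.7, 379.7, 381.5, 381.6, 381.5, 381.8] [431.6, 431.5, 430.9, 430.7, 430.6, 430.2, 429.7, 429.6, 429.5, 428.9, 428.7]
knuckle y,z from size [0.068  0.0034]  y at z=0.005: 0.0689 spread [0.53 0.05]
brass [379.5, 379.4, 378.8, 378.7, 378.6, 378.4, 377.7, 377.7, 376.9] [426.1, 425.7, 425.6, 425.5, 424.9, 424.6, 424.5, 424.2, 423.8]
brass y,z from size [0.0686 0.0042]  y at z=0.005: 0.0691 spread [0.14 0.05]
213 [[160, 169], [180, 191], [184, 194], [187, 198], [173, 183]] 0.0181
214 [[158, 161], [180, 191], [183, 194], [185, 195], [173, 183]] 0.0176
215 [[180, 120], [177, 187], [180, 192], [186, 195], [170, 179]] 0.0172
216 [[202, 77], [146, 134], [159, 154], [172, 173], [141, 137]] 0.0167
217 [[163, 61], [116, 44], [120, 82], [127, 110], [104, 51]] 0.0162
218 [[119, 46], [108, 37], [102, 38], [79, 31], [98, 40]] 0.0157
219 [[132, 49], [110, 39], [108, 40], [92, 35], [102, 39]] 0.0153
220 [[154, 56], [132, 49], [122, 45], [118, 41], [125, 47]] 0.0148
221 [[163, 60], [168, 63], [165, 59], [163, 61], [168, 63]] 0.0143
222 [[162, 61], [193, 72], [212, 80], [212, 81], [200, 74]] 0.0138
223 [[165, 64], [190, 71], [212, 78], [221, 83], [201, 75]] 0.0134
224 [[166, 62], [183, 66], [200, 74], [210, 79], [198, 74]] 0.0129
225 [[164, 59], [184, 68], [199, 72], [208, 77], [198, 74]] 0.0124
```

```bash
python3 -m handwheel '0 0 0 0 0 0 0;0 0 0 0 0 0 0;0 0 0 0 0 0 0;0 0 0 0 0 0 0;0 0 0 0 0 0 0;0 0 0 0 0 0 0' && python3 -c "
from rig import env; print(env.close_job())"
```

```text
time_s: 13.52
position: [0.5196, -0.0546, 0.0954]
tool_rot: [[-0.133, 0.991, 0.0], [0.991, 0.133, 0.0], [-0.0, 0.0, -1.0]]
ft_force: [1.2, 0.4, -3.0]
grip_width: 0.0152
gripper_force: 68.6
the job is handed in; nothing more can be done
None
```

I pushed the lever to its stop, which left the gap clear of the pin, and handed the job in at 13.5 s with the cover held level in the gap, its bore within about 1 mm of the hinge axis by the wrist camera and no contact force felt.

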